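Fit the drive gear on the pump's splined shaft and hold it against its spring

ROBOT

A 7-joint arm with a two-finger parallel gripper is mounted at the origin on the work surface. World frame = base frame: x ahead of the robot, y to its left, z up, the work surface at z = 0. Lengths are in mm, angles in rad, forces in N, time in s.
With the tool pointing down it reaches from about 425 to 1025 mm from the base axis. Payload 9.4 kg.
Tool frame: the origin (TCP) lies midway between the tips of the shut fingers; the grasp point (between the pads) lies 19 mm behind it (grasp_offset is the distance from the TCP to the grasp point, in mm); z points along the fingers, y is the line along which they close (so a half turn about z gives the same grasp; the last joint's range is limited). The gripper opens to 85 mm and grips with 20 to 120 N. Pads are 22 mm wide; open, the fingers measure 114 mm over their backs; the gripper's body (76 mm by 85 mm) begins 54 mm behind the grasp point. The pads swing forward as they close: fully open they stand 13 mm farther back than shut.
Start: joints at [-1.177, 0.599, -0.003, 1.599, 0.002, 0.943, -0.08], TCP at [328.863, 646.122, 231.275] pointing down, gripper open.
Joint ranges: [-2.57, 2.57], [-0.35, 1.97], [-1.29, 1.29], [0.11, 2.56], [-1.05, 4.19], [0.11, 1.86], [-2.63, 2.63]. Speed limits (rad/s): [2.22, 2.22, 3.01, 3.01, 3.14, 3.14, 3.14].

INTERFACE

Orientations are given as a rotation vector (axis times angle).
In Python, from bench import * gives the robot as it stands.
- The arm moves only by the tool jog_arm, never from a script. Its argument "series" is a list of rows, each a list of 6 numbers: the shift along the tool's x, y, z in m, then the turn, a rotation vector about the tool's x, y, z in rad. In form: [[x, y, z, wx, wy, wz], ...]. A call has 1 to 12 rows; each row is the pose to reach, as a shift and turn from the pose commanded when the call began, along the tool's axes at that moment; what a row does not reach only later rows make up. A row lasts 1/10 s, in which the tool goes at most 50 mm and 8.59 degrees, less where a joint would pass 70% of its speed; a pose out of reach is approached as far as the arm can. A call with a gripper value outside its range is refused whole. "hand" is the opening, from 0 (shut) to 1 (fully open), set as the call begins (left out, the last holds). The fingers move at their own pace and stop on an object; "grip_force" is the grip in N (left out, the last holds). Time passes only in rows, so rows that repeat a pose let the fingers close. It gives the time, the measured TCP pose, the force, the opening and the grip force at its end, in the units of the state.
- read_state(): the state, without advancing time (a new reading comes with each control period).
- camera(name): name is "side" or "top"; returns a dict with "image" (384x512x3 uint8, red, green, blue), "depth" (384x512 float32, mm along the optical axis (not along the pixel's ray), 0 where there is no reading), "fx", "fy", "cx", "cy" (pixels), "T" (4x4, takes a point from camera to world coordinates). Camera axes: x right, y up, looking along -z (the intrinsics and any distortion apply to the point x, -y, -z); pixel columns grow to the right and rows downward; lengths in mm; the calibration is good to about 2 mm. A picture is of the moment at which its call begins.
- hand_in(): hands the job in; it is judged then, once.
The state is a dict: "t": time; "joint_pos": joint angles; "joint_velocities": joint speeds; "tau": joint torques, N m; "eef_pos": TCP position; "eef_rot": TCP orientation; "ft_force": force on the tool from outside, world axes, zero at the start; "ft_torque": the same for the moment, N m; "finger_gap": opening from 0.0 (shut) to 1.0 (fully open); "grip_force": force on a finger pad.
Only numpy, scipy, OpenCV 4.12 (cv2) and the standard library are available. Lean on these libraries where they do the work, as an engineer would, in place of code of your own. Each camera call takes 0.05 s, during which the arm holds its last target. There are 200 camera calls.

TASK

Pull the yellow shipping cap off the pump's upright shaft and drop it into the white parts bin. Then take the drive gear by its hub, turn it until its splines mesh with the shaft's, slide it down until it is fully home on the shaft's shoulder against the push of the spring under it, and finish while still holding it pressed fully home (do not let go, it springs back up), so that a colleague can fit the snap ring in the groove above it. Leave the other things on the bench where they are.

Things in the scene. Friction and masses are not known exactly. Their poses are not given: they have to be found in the camera images.
- pump: Hydraulic gear pump clamped nose up in a blue holding fixture bolted to the bench; it cannot move. Footprint 130 mm (its x) by 200 mm (its y), two-eared black flange with its top 114 mm above the bench (ears along its y, 174 mm), round pilot 102 mm across on it with its top at 120 mm. Origin at the centre of the underside; z up.
- shaft: Bright steel shaft upright in the middle of the pump, locked, it does not turn. Origin on its axis on the pilot's top (120 mm above the bench), z up. Above the origin: shoulder 42 mm across up to 8 mm; six straight splines from 8 to 66 mm, 7 mm wide, 34 mm across tips, core 27 mm, top 3 mm bevelled; bevelled nose 27 mm across to 72 mm. Its x axis points through the middle of a spline; one every 60 degrees.
- shoulder (a point): Centre of the shoulder's top face, on the shaft's axis, 128 mm above the bench: the gear is fully home when its underside lies on this face. The snap ring groove is 50 to 52 mm above it; a gear that rests on the unpressed spring hides it.
- shaft_tip (a point): Centre of the shaft's end face, 192 mm above the bench (hidden under the cap at first).
- preload (a joint): Steel thrust washer (56 mm outside, 43 mm bore) round the shoulder, on a wave spring. Value: m pressed down; 0 at rest (its top 6 mm above the shoulder's top), 0.006 with the gear fully home. It pushes up with 10 N at 0 and 19 N at 0.006: the gear's weight alone does not press it down, the hand must add about 12 N, and on letting go the gear is lifted 6 mm.
- cap: Yellow plastic shipping cap, a tube closed on top, slipped loosely over the shaft: 43 mm outside, 39 mm inside, 54 mm long, 20 g. At first its top is 195 mm and its lower rim 141 mm above the bench; it is clear of the shaft once lifted straight up by 52 mm. Origin at its middle (27 mm from either end); z along the tube, towards the closed end.
- bin: White open parts bin, fixed: 220 mm long (its x), 150 mm wide, walls and floor 4 mm. Back and sides 100 mm high; the front wall (towards its -x) and the front 62 mm of the sides are cut down to 60 mm. Origin at the centre of its underside, z up. It may stand on the left or on the right.
- gear: Steel drive gear lying flat, hub up, 0.6 to 0.8 kg, left or right of the pump. Toothed rim 84 mm across, 16 mm high; round hub 52 mm across from 16 to 48 mm height. Through bore with six slots 8.8 mm wide, 36 mm across, between inward teeth on a 29 mm circle. Origin at the centre of its underside, z up; x axis points through the middle of a slot; one every 60 degrees.
- hub_top (a point): Centre of the top of the gear's hub, 48 mm above its underside. The gear slides freely when slots and shaft splines line up within 3 degrees, the bevels help up to about 6; else the gear rests on the spline ends with its underside 186 mm above the bench (58 mm above home).
- plug: Bystander lying in the bin: red plastic port plug, 38 mm across, 18 mm high. It may be nudged about inside the bin. Origin at the centre of its underside.
- bearing: Bystander: steel ball bearing lying flat, 62 mm outside, 30 mm bore, 16 mm high. Origin at the centre of its underside.
- snap_ring: Bystander: dark snap ring lying flat, 39 mm across, 3 mm thick. Origin at its centre, on the bench.
- pliers: Bystander: snap ring pliers with red grips lying flat, 185 mm long, 14 mm thick. Origin under the pivot; jaws along its +x.
- oil_filter: Bystander: yellow spin-on oil filter standing up, 96 mm across, 138 mm high. Origin at the centre of its underside.
- spray_can: Bystander: blue and white spray can standing up, 57 mm across, 173 mm high. Origin at the centre of its underside.
- mallet: Bystander: rubber mallet with a wooden handle, 280 mm long, lying along its x. Origin on the bench under it.
Not all that is in view belongs to the job. Of the things that look like the gear, take the one that is farthest from the robot's base at the start.

How it is judged (in metres and radians):
On the way, in this order (a step that is already met when the one before it is completed fails the run):
1. the cap is off the shaft and lies in the bin, let go (x of cap in the frame of bin between -0.106 and 0.106 m and y of cap in the frame of bin between -0.071 and 0.071 m and z of cap in the frame of bin between 0 and 0.085 m and contact force between the fingers and cap below 0.1 N and linear speed of cap below 0.05 m/s), for 0.2 s.
2. the gear's splines have entered the shaft's by 8 mm or more (horizontal distance between gear and shaft below 0.0025 m and angle between gear's own z axis and vertical below 0.06 rad and z of gear in the frame of shoulder below 0.05 m).
3. the gear is pressed home on the shoulder against the spring (horizontal distance between gear and shaft below 0.0025 m and angle between gear's own z axis and vertical below 0.06 rad and z of gear in the frame of shoulder below 0.0015 m and value of joint preload above 0.0045 m and contact force between the fingers and gear above 3 N), for 0.2 s.
At the end, for the whole second after the job is handed in: The fingers still hold the gear (contact over 3 N) with its underside within 1.5 mm of the shaft's shoulder, on the axis within 2.5 mm, upright, at rest, the spring washer pressed down more than 4.5 mm; the cap lies in the bin (its middle inside the walls, below 85 mm), let go and at rest (all of step 1 and all of step 3 and linear speed of gear below 0.02 m/s); the arm keeps its last pose, push and grip.
It fails at once if a bystander on the bench is moved by more than 30 mm, or the plug taken out of the bin (distance of any of bearing, snap_ring, pliers, oil_filter, spray_can, mallet from where it was at the start of the episode above 0.03 m or height (world z) of plug above 0.1 m or horizontal distance between plug and bin above 0.13 m).
It also fails if it takes over 64 s, if anything falls off the work surface, if the arm or the gripper's body presses on something with over 40 N, if the wrist force passes 120 N, or if a joint passes its speed limit or range.

## Working session

There is one attempt and no reset: what is moved stays moved. The work goes in short steps, Python scripts to look and compute and a tool call to move; the robot and the scene stay as the last step left them, time stands still between calls to the robot, and variables do not carry over. Pictures are saved under pics/ and viewed, at most 10 in all, crops included, and the job is handed in when it is done.

Besides the shell and the picture viewer there is one more tool, called as name([rows], argument=value, ...), one row to a line, values as JSON. jog_arm: Moves the arm, as the interface text tells. Its arguments: {"type":"object","properties":{"series":{"type":"array","items":{"type":"array","items":{"type":"number"}}},"hand":{"type":"number"},"grip_force":{"type":"number"}},"required":["series"]}

```bash
mkdir -p pics; ls; cat > h.py <<'E'
from bench import *
import numpy as np, cv2, pickle
def snap(n):
    c={}
    for k in ("side","top"):
        c[k]=camera(k); cv2.imwrite(f"pics/{n}_{k}.png",c[k]["image"][:,:,::-1])
    pickle.dump(c,open(f"pics/{n}.pkl","wb")); return c
def cloud(c):
    v,u=np.mgrid[:384,:512]; d=c["depth"]
    p=np.stack([(u-c["cx"])/c["fx"]*d,-(v-c["cy"])/c["fy"]*d,-d,np.ones_like(d)],-1)
    return (p@c["T"].T)[...,:3]
E
python3 - <<'E'
from h import *
c=snap("a"); s=read_state()
for k in c: print(k,{q:c[k][q] for q in c[k] if q not in("image","depth")}, (c[k]["depth"]==0).mean())
print(s)
cv2.imwrite("pics/a.png",np.vstack([c[k]["image"][:,:,::-1] for k in ("top",)]).repeat(1,0))
E
```

```text
pics
side {'fx': 440.396940569009, 'fy': 440.396940569009, 'cx': 254.60770863923327, 'cy': 183.7766756558458, 'T': array([[-7.92691588e-01,  3.69392655e-01, -4.84963002e-01,
        -3.14105734e+02],
       [-6.09622070e-01, -4.79029452e-01,  6.31578749e-01,
         1.09037834e+03],
       [ 9.88989780e-04,  7.96291310e-01,  6.04912532e-01,
         1.21859535e+03],
       [ 0.00000000e+00,  0.00000000e+00,  0.00000000e+00,
         1.00000000e+00]])} 0.040771484375
top {'fx': 422.9230062498956, 'fy': 422.9230062498956, 'cx': 256.66466528779745, 'cy': 186.99711594441246, 'T': array([[-4.70184221e-03,  9.88357042e-01, -1.52079748e-01,
         3.47906467e+02],
       [-9.99929471e-01, -6.30552784e-03, -1.00644713e-02,
        -2.30548094e+01],
       [-1.09062342e-02,  1.52021700e-01,  9.88316982e-01,
         1.49918152e+03],
       [ 0.00000000e+00,  0.00000000e+00,  0.00000000e+00,
         1.00000000e+00]])} 0.003916422526041667
{'t': 0.1, 'joint_pos': array([-1.17671929,  0.60003631, -0.00252451,  1.60001525,  0.00181034,
        0.9429136 , -0.07980566]), 'joint_velocities': array([ 0.00072871, -0.00268133, -0.00116659, -0.00274846, -0.0019907 ,
        0.00036889, -0.00109222]), 'tau': array([ 5.14808329e-03, -7.77990460e+01,  1.56978238e+00, -2.58625406e+01,
        1.26215030e-02,  5.48481141e-03, -7.83627030e-07]), 'eef_pos': array([328.68456174, 645.75984394, 230.5223308 ]), 'eef_rot': array([-7.32577753e-01, -3.05480476e+00,  2.13557854e-03]), 'ft_force': array([-0.07399317,  0.33407236,  0.06225017]), 'ft_torque': array([-0.02700179,  0.0312938 , -0.01058927]), 'grip_force': 0.0, 'finger_gap': 0.9997123036242997}
```

View pics/a_top.png

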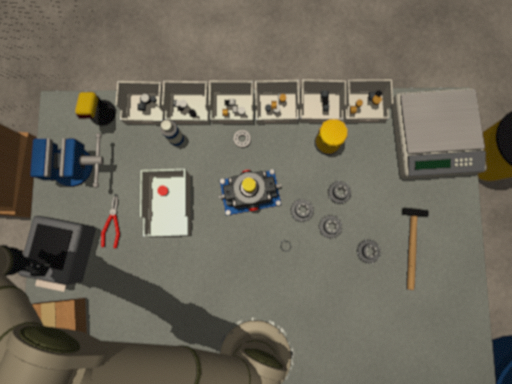

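View pics/a_side.png

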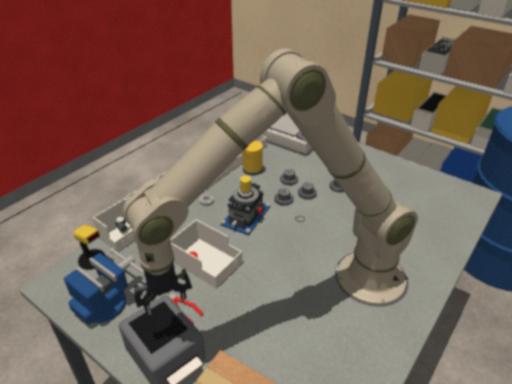

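The top view shows four gear-like parts, at about (302,210), (340,192), (330,226) and (369,251). The cap is at (249,185), the bin centre at (165,203) and the bearing at (242,138). I'll measure each of them in world coordinates.

```bash
python3 - <<'E'
from h import *
np.set_printoptions(precision=1,suppress=True)
c=pickle.load(open("pics/a.pkl","rb")); P={k:cloud(c[k]) for k in c}
t=P["top"]
for n,(u,v) in dict(g1=(302,210),g2=(340,192),g3=(330,226),g4=(369,251)).items():
    for k in P:
        X,Y=t[v,u,:2]; q=P[k]; r=np.hypot(q[...,0]-X,q[...,1]-Y)
        w=q[r<60]
        hub=w[(w[:,2]>41)&(w[:,2]<60)]; al=w[(w[:,2]>6)]
        f=lambda a:(cv2.minEnclosingCircle(a[:,:2].astype(np.float32)) if len(a)>2 else None)
        print(n,k,len(hub),hub.mean(0),f(hub),np.percentile(w[:,2],97),f(al), np.hypot(*hub.mean(0)[:2]))
# cap
X,Y=t[185,249,:2]
for k in P:
    q=P[k];m=(np.hypot(q[...,0]-X,q[...,1]-Y)<45)&(q[...,2]>150); w=q[m]
    tp=w[w[:,2]>185]
    print("cap",k,len(w),np.percentile(w[:,2],[50,90,97]),tp.mean(0),cv2.minEnclosingCircle(tp[:,:2].astype(np.float32)))
im=c["top"]["image"]
for k in P:
  q=P[k]; w=q[(np.abs(q[...,0]-t[203,165,0])<160)&(np.abs(q[...,1]-t[203,165,1])<130)&(q[...,2]>50)&(q[...,2]<112)]
  w=w[(w[:,1]>t[203,165,1]-100)]
  print("bin",k,t[203,165],cv2.minAreaRect(w[:,:2].astype(np.float32)),w.min(0),w.max(0))
cr=im[165:275,280:390][:,:,::-1]; s=cv2.resize(cr,None,fx=5,fy=5,interpolation=cv2.INTER_CUBIC); cv2.imwrite("pics/crop1.png",s)
E
```

```text
g1 side 67 [ 491.9 -163.2   46.9] ((494.01873779296875, -165.93869018554688), 31.95001220703125) 50.077242088953604 ((497.1352233886719, -160.76336669921875), 52.692073822021484) 518.2918800693242
g1 top 113 [ 495.2 -165.6   49.1] ((495.7417297363281, -165.73626708984375), 26.20050811767578) 51.406004433431825 ((494.37408447265625, -169.1533203125), 58.60783004760742) 522.1782451316965
g2 side 54 [ 553.9 -297.2   46.4] ((554.8651123046875, -298.6955871582031), 27.47483253479004) 49.96255794947228 ((554.2952880859375, -296.6857604980469), 58.092403411865234) 628.5404351334082
g2 top 117 [ 558.3 -299.1   48.7] ((559.2511596679688, -298.85858154296875), 26.465700149536133) 51.503172008583505 ((556.7114868164062, -305.5283508300781), 58.6036491394043) 633.4171917359218
g3 side 62 [ 433.3 -262.6   47. ] ((431.9278564453125, -265.0503845214844), 33.1813850402832) 49.649236282847646 ((435.1064758300781, -268.6221008300781), 56.348358154296875) 506.71066493866607
g3 top 119 [ 437.8 -263.8   49.3] ((437.5876770019531, -263.453369140625), 25.764856338500977) 52.06114254405235 ((437.17529296875
[... 311 characters left out ...]
3.4933776855469), 26.65713882446289) 51.574614654893146 ((349.2410888671875, -401.31683349609375), 58.65409851074219) 526.5912572125582
cap side 158 [185.1 196.5 198.7] [555.7  18.6 193.4] ((560.0960083007812, 15.435933113098145), 27.15114402770996)
cap top 171 [195.8 199.9 201.9] [559.9  16.6 196.5] ((560.276123046875, 16.56549835205078), 21.226032257080078)
bin side [521.8 318.1   8.9] ((516.395263671875, 306.0495300292969), (228.4569091796875, 157.8824005126953), 1.908554196357727) [400.9 227.2  50. ] [632.3 385.1 106.6]
bin top [521.8 318.1   8.9] ((517.9894409179688, 306.5428466796875), (220.56346130371094, 152.56033325195312), 1.4297631978988647) [406.5 229.2  50.1] [629.9 385.1 110.1]
```

View pics/crop1.png

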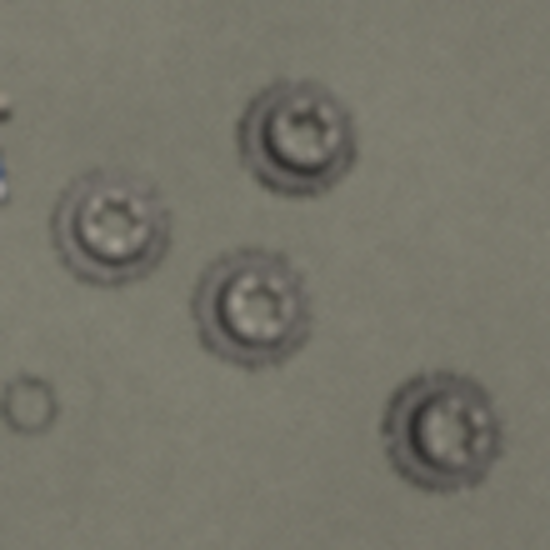

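Of the four gears in the crop, the hub at crop (305,130), which is image (341,191), lies 633 mm from the base. The others lie 522, 511 and 527 mm away, so g2 at about (558,-299) is the right one. Its hub top measures 48.7 mm (top view) and 46.4 mm (side view) against the stated 48 mm. The cap is at (560,16.6), with a measured radius of 21.2 mm against 21.5 mm. The bin is at (518,306). Its low front points to -x.

```bash
cat >> h.py <<'E'
from scipy.spatial.transform import Rotation as R
def go(x,y,z,yaw=90):   # yaw: world angle of tool x (deg), tool down
    s=read_state(); A=R.from_rotvec(s["eef_rot"]); a=np.radians(yaw)
    B=R.from_matrix(np.array([[np.cos(a),np.sin(a),0],[np.sin(a),-np.cos(a),0],[0,0,-1]]))
    d=A.inv().apply(np.array([x,y,z])-s["eef_pos"])/1e3; w=(A.inv()*B).as_rotvec()
    print("t %.1f"%s["t"],"pos",s["eef_pos"].round(1),"f",s["ft_force"].round(1),"gap %.3f"%s["finger_gap"],"->",np.r_[d.round(4),w.round(3)].tolist())
E
python3 -c "
from h import *
go(560,16.6,245)
c=pickle.load(open('pics/a.pkl','rb'))['top'];P=cloud(c);m=(c['image'][...,0]>150)&(c['image'][...,1]<80);m[:,:150]=0;m[:,180:]=0;print(P[m].mean(0),m.sum())"
```

```text
t 0.1 pos [328.7 645.8 230.5] f [-0.1  0.3  0.1] gap 1.000 -> [-0.4915, -0.4558, -0.0138, -0.001, 0.001, 1.1]
[564.74256478 324.04906104  23.18985323] 58
```

jog_arm([
  [-0.492,-0.456,-0.014,0,0,1.1],
  [-0.492,-0.456,-0.014,0,0,1.1],
  [-0.492,-0.456,-0.014,0,0,1.1],
  [-0.492,-0.456,-0.014,0,0,1.1],
  [-0.492,-0.456,-0.014,0,0,1.1],
  [-0.492,-0.456,-0.014,0,0,1.1],
  [-0.492,-0.456,-0.014,0,0,1.1],
  [-0.492,-0.456,-0.014,0,0,1.1],
  [-0.492,-0.456,-0.014,0,0,1.1],
  [-0.492,-0.456,-0.014,0,0,1.1],
  [-0.492,-0.456,-0.014,0,0,1.1],
  [-0.492,-0.456,-0.014,0,0,1.1],
], hand=1)

```text
t: 1.3
eef_pos: [536.2, 81.3, 243.8]
eef_rot: [-2.221, -2.222, 0.0]
ft_force: [1.0, 1.1, -0.3]
finger_gap: 0.995
grip_force: 0.0
```

```bash
python3 -c "
from h import *
go(560,16.6,245);go(560,16.6,160)"
```

```text
t 1.3 pos [536.2  81.3 243.8] f [ 1.   1.1 -0.3] gap 0.995 -> [-0.0647, 0.0237, -0.0012, -0.0, -0.0, 0.0]
t 1.3 pos [536.2  81.3 243.8] f [ 1.   1.1 -0.3] gap 0.995 -> [-0.0647, 0.0237, 0.0838, -0.0, -0.0, 0.0]
```

jog_arm([
  [-0.065,0.024,0,0,0,0],
  [-0.065,0.024,0,0,0,0],
  [-0.065,0.024,0,0,0,0],
  [-0.065,0.024,0,0,0,0],
])

```text
t: 1.7
eef_pos: [559.7, 18.3, 243.5]
eef_rot: [-2.222, -2.22, 0.001]
ft_force: [0.2, 0.4, -0.3]
finger_gap: 1.0
grip_force: 0.0
```

```bash
python3 -c "
from h import *
go(560,16.6,160)
c=snap('b')
P=cloud(c['side'])
for k in c:
  P=cloud(c[k]);i=c[k]['image'].astype(int);m=(i[...,0]>140)&(i[...,1]>110)&(i[...,2]<90)&(np.hypot(P[...,0]-560,P[...,1]-17)<60)
  w=P[m];print(k,m.sum(),w.mean(0),w.min(0),w.max(0))
i=c['side']['image'][130:250,180:310,::-1];cv2.imwrite('pics/crop2.png',cv2.resize(i,None,fx=5,fy=5,interpolation=cv2.INTER_CUBIC))
"
```

```text
t 1.7 pos [559.7  18.3 243.5] f [ 0.2  0.4 -0.3] gap 1.000 -> [-0.0017, 0.0004, 0.0835, -0.001, -0.0, -0.001]
side 21 [555.09488755  27.30745351 216.186388  ] [504.83760918   9.01180113 183.40392082] [576.79387269  39.32385861 358.61678447]<string>:8: RuntimeWarning: Mean of empty slice.
  ret = um.true_divide(
Traceback (most recent call last):
ValueError: zero-size array to reduction operation minimum which has no identity
```

The first fix is already good to about 2 mm, and the open fingers leave 21 mm on each side. Next I descend and grip the cap.

jog_arm([
  [-0.001,0,0.03,0,0,0],
  [-0.001,0,0.06,0,0,0],
  [-0.001,0,0.082,0,0,0],
  [-0.001,0,0.082,0,0,0],
])

```text
t: 2.2
eef_pos: [558.1, 18.9, 159.4]
eef_rot: [-2.216, -2.222, 0.006]
ft_force: [-0.9, 0.1, -0.7]
finger_gap: 0.998
grip_force: 0.0
```

jog_arm([
  [0,0,0,0,0,0],
  [0,0,0,0,0,0],
  [0,0,0,0,0,0],
  [0,0,0,0,0,0],
  [0,0,0,0,0,0],
  [0,0,0,0,0,0],
  [0,0,0,0,0,0],
], hand=0, grip_force=30)

```text
t: 2.9
eef_pos: [560.6, 17.5, 163.1]
eef_rot: [2.221, 2.221, 0.003]
ft_force: [-1.1, 1.2, 5.6]
finger_gap: 0.491
grip_force: 29.6
```

jog_arm([
  [0,0,-0.01,0,0,0],
  [0,0,-0.03,0,0,0],
  [0,0,-0.05,0,0,0],
  [0,0,-0.07,0,0,0],
  [0,0,-0.08,0,0,0],
  [0,0,-0.08,0,0,0],
])

```text
t: 3.5
eef_pos: [560.7, 17.1, 243.6]
eef_rot: [2.22, 2.22, 0.004]
ft_force: [-0.5, -0.2, -0.6]
finger_gap: 0.495
grip_force: 30.4
```

```bash
python3 - <<'E'
from h import *
np.set_printoptions(precision=1,suppress=True)
go(490,306,245)
c=snap('c')
for k in c:
  P=cloud(c[k]);
  m=(np.hypot(P[...,0]-560,P[...,1]-17)<30)&(P[...,2]>130)&(P[...,2]<190); print(k,m.sum(),P[m].mean(0) if m.sum() else 0,P[m].max(0) if m.sum() else 0)
i=c['side']['image'][130:250,180:310,::-1];cv2.imwrite('pics/crop2.png',cv2.resize(i,None,fx=5,fy=5,interpolation=cv2.INTER_CUBIC)[:590])
E
```

```text
t 3.5 pos [560.7  17.1 243.6] f [-0.5 -0.2 -0.6] gap 0.495 -> [0.2889, -0.0707, -0.0015, 0.003, -0.001, 0.0]
side 145 [552.6  23.1 156.4] [584.1  44.1 189.9]
top 0 0 0
```

View pics/crop2.png

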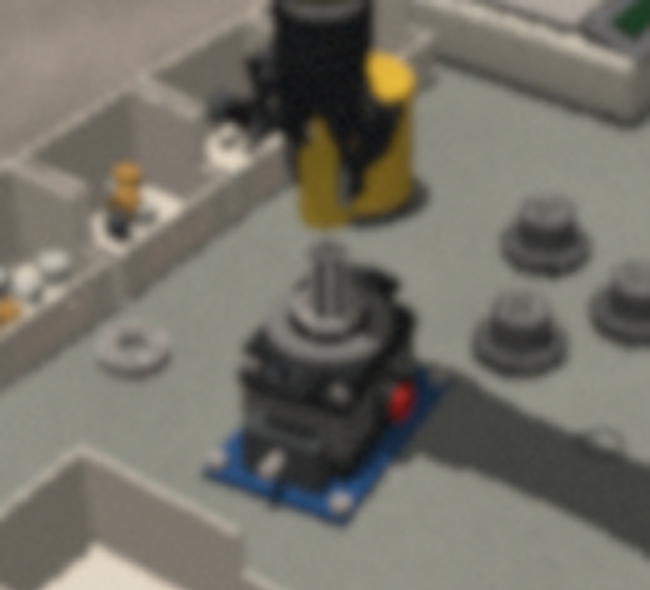

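The picture shows the cap in the fingers at crop (325,170), clear of the bare shaft tip at crop (328,245). I carry it to the bin.

jog_arm([
  [0.289,-0.075,0,0,0,0],
  [0.289,-0.075,0,0,0,0],
  [0.289,-0.075,0,0,0,0],
  [0.289,-0.075,0,0,0,0],
  [0.289,-0.075,0,0,0,0],
  [0.289,-0.075,0,0,0,0],
  [0.289,-0.075,0.0,0,0,0],
  [0.289,-0.075,0.05,0,0,0],
  [0.289,-0.075,0.1,0,0,0],
  [0.289,-0.075,0.15,0,0,0],
  [0.289,-0.075,0.197,0,0,0],
  [0.289,-0.075,0.197,0,0,0],
])

```text
t: 4.8
eef_pos: [481.5, 303.5, 38.6]
eef_rot: [-2.22, -2.22, 0.018]
ft_force: [-1.7, -0.2, -0.0]
finger_gap: 0.489
grip_force: 30.7
```

jog_arm([
  [0,0,0,0,0,0],
  [0,0,0,0,0,0],
  [0,0,0,0,0,0],
  [0,0,0,0,0,0],
  [0,0,-0.02,0,0,0],
  [0,0,-0.07,0,0,0],
  [0,0,-0.12,0,0,0],
  [0,0,-0.17,0,0,0],
  [0,0,-0.195,0,0,0],
], hand=1)

```text
t: 5.7
eef_pos: [486.1, 306.6, 245.4]
eef_rot: [2.221, 2.221, 0.011]
ft_force: [0.1, 0.5, 0.1]
finger_gap: 0.998
grip_force: 0.0
```

```bash
python3 - <<'E'
from h import *
go(558.5,-299,245)
E
```

```text
t 5.7 pos [486.1 306.6 245.4] f [0.1 0.5 0.1] gap 0.998 -> [-0.6056, 0.0725, -0.002, 0.005, -0.004, -0.0]
```

jog_arm([
  [-0.606,0.072,0,0,0,0],
  [-0.606,0.072,0,0,0,0],
  [-0.606,0.072,0,0,0,0],
  [-0.606,0.072,0,0,0,0],
  [-0.606,0.072,0,0,0,0],
  [-0.606,0.072,0,0,0,0],
  [-0.606,0.072,0,0,0,0],
  [-0.606,0.072,0,0,0,0],
  [-0.606,0.072,0,0,0,0],
  [-0.606,0.072,0,0,0,0],
  [-0.606,0.072,0,0,0,0],
  [-0.606,0.072,0,0,0,0],
])

```text
t: 6.9
eef_pos: [555.8, -291.6, 241.3]
eef_rot: [2.22, 2.221, 0.002]
ft_force: [0.4, 0.2, -0.3]
finger_gap: 1.0
grip_force: 0.0
```

```bash
python3 - <<'E'
from h import *
np.set_printoptions(precision=1,suppress=True)
c=snap('d'); go(558.5,-299,100); go(558.5,-299,18)
P=cloud(c['top']);i=c['top']['image'].astype(int)
m=(i[...,0]>140)&(i[...,1]>110)&(i[...,2]<100)&(abs(P[...,0]-518)<110)&(abs(P[...,1]-306)<75); print("cap",m.sum(),P[m].mean(0),P[m].min(0),P[m].max(0))
f=lambda k,y0,y1,x0,x1,s:cv2.resize(c[k]['image'][y0:y1,x0:x1,::-1],None,fx=s,fy=s,interpolation=cv2.INTER_CUBIC)
a=f('top',150,250,130,290,5)
cv2.imwrite('pics/d2.png',a)
# shaft tip, both cameras
for k in c:
  P=cloud(c[k]); m=(np.hypot(P[...,0]-560,P[...,1]-17)<25)&(P[...,2]>180); w=P[m]; print(k,m.sum(),w.mean(0),(w.min(0)+w.max(0))/2)
E
```

```text
t 7.0 pos [ 554.6 -297.9  241.5] f [-0.5 -0.9 -1. ] gap 1.003 -> [-0.0004, 0.0035, 0.1416, 0.002, 0.005, -0.009]
t 7.0 pos [ 554.6 -297.9  241.5] f [-0.5 -0.9 -1. ] gap 1.003 -> [0.0, 0.0033, 0.2236, 0.002, 0.005, -0.009]
cap 105 [482.6 301.7  58.8] [464.6 283.3  42.3] [499.  319.7  66.8]
side 41 [554.8  20.5 188.1] [557.4  20.4 187.4]
top 79 [559.6  16.4 191. ] [559.9  17.6 190.2]
```

View pics/d2.png

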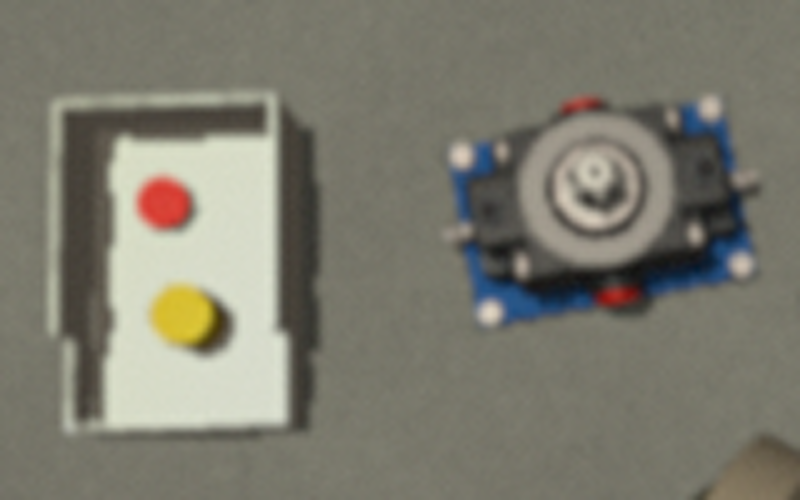

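The crop shows the cap standing in the bin at (185,315), beside the red plug at (163,203). The shaft tip is bare at (595,175), measured at (560,17). Next I descend on the gear.

jog_arm([
  [0,0.003,0.05,0.002,0.005,-0.009],
  [0,0.003,0.1,0.002,0.005,-0.009],
  [0,0.003,0.14,0.002,0.005,-0.009],
  [0,0.003,0.16,0.002,0.005,-0.009],
  [0,0.003,0.16,0.002,0.005,-0.009],
  [0,0.003,0.16,0.002,0.005,-0.009],
])

```text
t: 7.6
eef_pos: [559.2, -289.6, 81.0]
eef_rot: [-2.208, -2.229, -0.004]
ft_force: [-0.5, -0.5, -0.0]
finger_gap: 1.0
grip_force: 0.0
```

```bash
python3 - <<'E'
from h import *
go(558.5,-299,18)
E
```

```text
t 7.6 pos [ 559.2 -289.6   81. ] f [-0.5 -0.5 -0. ] gap 1.000 -> [-0.0097, -0.0007, 0.0629, -0.001, -0.005, 0.009]
```

jog_arm([
  [-0.0095,-0.001,0,0,0,0.009],
  [-0.0095,-0.001,0.02,0,0,0.009],
  [-0.0095,-0.001,0.04,0,0,0.009],
  [-0.0095,-0.001,0.055,0,0,0.009],
  [-0.0095,-0.001,0.061,0,0,0.009],
  [-0.0095,-0.001,0.061,0,0,0.009],
])

```text
t: 8.2
eef_pos: [557.7, -299.1, 18.7]
eef_rot: [-2.218, -2.217, -0.003]
ft_force: [0.4, -0.0, 0.1]
finger_gap: 0.997
grip_force: 0.0
```

jog_arm([
  [0,0,0,0,0,0],
  [0,0,0,0,0,0],
  [0,0,0,0,0,0],
  [0,0,0,0,0,0],
  [0,0,0,0,0,0],
  [0,0,0,0,0,0],
  [0,0,0,0,0,0],
], hand=0, grip_force=25)

```text
t: 8.9
eef_pos: [557.8, -299.1, 19.8]
eef_rot: [-2.219, -2.218, -0.004]
ft_force: [-2.5, 0.6, 5.3]
finger_gap: 0.607
grip_force: 25.8
```

```bash
python3 - <<'E'
from h import *
go(558.5,-299,18); go(558.5,-299,18,0)
E
```

```text
t 8.9 pos [ 557.8 -299.1   19.8] f [-2.5  0.6  5.3] gap 0.607 -> [0.0001, 0.0007, 0.0018, -0.001, -0.005, -0.0]
t 8.9 pos [ 557.8 -299.1   19.8] f [-2.5  0.6  5.3] gap 0.607 -> [0.0001, 0.0007, 0.0018, -0.005, -0.003, 1.571]
```

The opening of 0.607 (51.6 mm) fits the 52 mm hub, so the gear is now centred along x. I release, turn 90° and grip again to centre it along y.

jog_arm([
  [0,0,0,0,0,0],
  [0,0,0,0,0,0],
  [0,0,0,0,0,0],
  [0,0,0,0,0,0],
], hand=1)

```text
t: 9.3
eef_pos: [557.9, -298.9, 18.8]
eef_rot: [-2.218, -2.218, -0.003]
ft_force: [-0.4, 0.5, 0.0]
finger_gap: 1.0
grip_force: 0.0
```

jog_arm([
  [0,0,0,0,0,1.571],
  [0,0,0,0,0,1.571],
  [0,0,0,0,0,1.571],
  [0,0,0,0,0,1.571],
  [0,0,0,0,0,1.571],
  [0,0,0,0,0,1.571],
  [0,0,0,0,0,1.571],
  [0,0,0,0,0,1.571],
  [0,0,0,0,0,1.571],
  [0,0,0,0,0,1.571],
  [0,0,0,0,0,1.571],
  [0,0,0,0,0,1.571],
])

```text
t: 10.5
eef_pos: [557.9, -298.5, 18.5]
eef_rot: [-3.137, 0.001, 0.004]
ft_force: [0.8, 0.5, 0.3]
finger_gap: 0.998
grip_force: 0.0
```

```bash
python3 - <<'E'
from h import *
c=snap('e'); go(557.8,-299,18,0); print(read_state()["joint_pos"].round(2))
E
```

```text
t 10.6 pos [ 557.8 -298.8   18.6] f [ 0.7 -0.1  0. ] gap 1.002 -> [0.0, 0.0003, 0.0006, -0.005, 0.002, 0.002]
[ 0.03  0.87  0.61  1.97 -0.9   0.6  -0.31]
```

jog_arm([
  [0,0,0,0,0,0],
  [0,0,0,0,0,0],
  [0,0,0,0,0,0],
  [0,0,0,0,0,0],
  [0,0,0,0,0,0],
  [0,0,0,0,0,0],
  [0,0,0,0,0,0],
], hand=0, grip_force=80)

```text
t: 11.3
eef_pos: [557.9, -299.8, 19.7]
eef_rot: [-3.138, 0.0, 0.001]
ft_force: [-1.2, 0.0, 7.7]
finger_gap: 0.591
grip_force: 82.8
```

```bash
python3 - <<'E'
from h import *
go(557.8,-299,238,0)
E
```

```text
t 11.3 pos [ 557.9 -299.8   19.7] f [-1.2  0.   7.7] gap 0.591 -> [-0.0003, -0.0017, -0.2183, -0.004, 0.001, -0.0]
```

jog_arm([
  [0,0,-0.02,0,0,0],
  [0,0,-0.06,0,0,0],
  [0,0,-0.1,0,0,0],
  [0,0,-0.14,0,0,0],
  [0,0,-0.18,0,0,0],
  [0,0,-0.22,0,0,0],
  [0,0,-0.22,0,0,0],
])

```text
t: 12.0
eef_pos: [559.2, -301.7, 243.2]
eef_rot: [-3.139, 0.0, -0.006]
ft_force: [0.8, -1.4, -7.5]
finger_gap: 0.597
grip_force: 86.4
```

```bash
python3 - <<'E'
from h import *
go(560,16.9,238,40);print(read_state()["joint_pos"].round(2))
E
```

```text
t 12.0 pos [ 559.2 -301.7  243.2] f [ 0.8 -1.4 -7.5] gap 0.597 -> [0.0007, -0.3186, 0.0059, -0.001, -0.004, -0.698]
[-0.15  0.63  0.91  1.84 -0.6   0.97 -0.55]
```

The wrist reads −7.5 N, which matches a gear of about 0.7 kg in the hand. I move it over the shaft.

jog_arm([
  [0,-0.045,0,0,0,-0.1],
  [0,-0.09,0,0,0,-0.2],
  [0,-0.135,0,0,0,-0.3],
  [0,-0.18,0,0,0,-0.4],
  [0,-0.225,0,0,0,-0.5],
  [0,-0.27,0,0,0,-0.6],
  [0,-0.3,0,0,0,-0.7],
  [0.001,-0.318,0,0,0,-0.7],
  [0.001,-0.318,0,0,0,-0.7],
  [0.001,-0.318,0,0,0,-0.7],
])

```text
t: 13.0
eef_pos: [558.2, 18.4, 239.1]
eef_rot: [-2.945, -1.077, 0.004]
ft_force: [-0.3, -0.5, -7.5]
finger_gap: 0.59
grip_force: 86.9
```

```bash
python3 - <<'E'
from h import *
np.set_printoptions(precision=1,suppress=True)
c=snap('f');go(560,16.9,238,40);print(read_state()["joint_pos"].round(2))
# relative check gear vs shaft in side view
cr=c['side']['image'][110:220,190:310,::-1];cv2.imwrite('pics/f2.png',cv2.resize(cr,None,fx=5,fy=5,interpolation=cv2.INTER_CUBIC))
E
```

```text
t 13.1 pos [558.6  17.  239.7] f [-0.1 -0.9 -7.7] gap 0.593 -> [0.001, 0.001, 0.0017, -0.005, -0.0, 0.0]
[-0.7  0.5  0.8  2.  -0.5  0.8 -0.5]
```

View pics/f2.png

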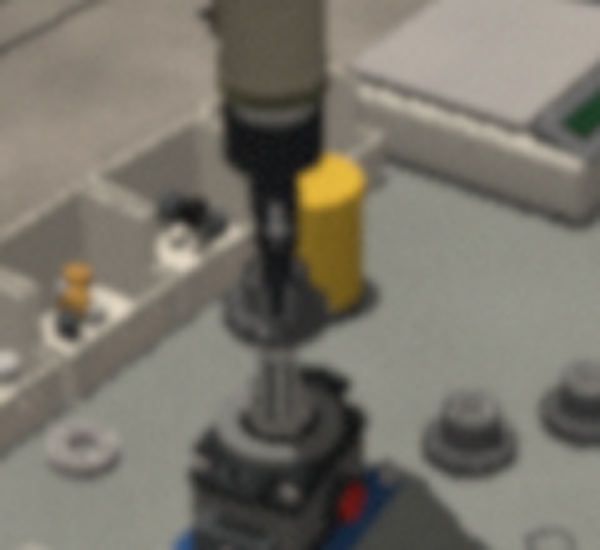

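The gear at crop (275,315) hangs over the shaft at (278,370). I lower it to contact.

jog_arm([
  [0.001,0.001,0.01,0,0,0],
  [0.001,0.001,0.02,0,0,0],
  [0.001,0.001,0.025,0,0,0],
  [0.001,0.001,0.028,0,0,0],
  [0.001,0.001,0.031,0,0,0],
  [0.001,0.001,0.034,0,0,0],
  [0.001,0.001,0.034,0,0,0],
])

```text
t: 13.8
eef_pos: [560.3, 17.5, 206.0]
eef_rot: [-2.947, -1.075, 0.002]
ft_force: [-1.6, -2.6, -8.4]
finger_gap: 0.592
grip_force: 86.9
```

```bash
python3 - <<'E'
from h import *
go(560,16.9,204,40);print(read_state()["ft_torque"].round(2))
E
```

```text
t 13.8 pos [560.3  17.5 206. ] f [-1.6 -2.6 -8.4] gap 0.592 -> [-0.0006, 0.0003, 0.002, -0.005, -0.001, 0.001]
[-0.57  0.17 -0.02]
```

jog_arm([
  [0,0,0.002,0,0,0],
  [0,0,0.004,0,0,0],
  [0,0,0.004,0,0,0],
])

```text
t: 14.1
eef_pos: [560.4, 17.1, 203.0]
eef_rot: [-2.947, -1.074, -0.0]
ft_force: [-4.3, -3.4, -0.5]
finger_gap: 0.591
grip_force: 87.6
```

jog_arm([
  [0,0,0.002,0,0,-0.05],
  [0,0,0.003,0,0,-0.1],
  [0,0,0.003,0,0,-0.15],
  [0,0,0.003,0,0,-0.15],
])

```text
t: 14.5
eef_pos: [561.5, 18.1, 202.4]
eef_rot: [-2.855, -1.293, -0.007]
ft_force: [-7.5, 1.8, 29.7]
finger_gap: 0.591
grip_force: 90.8
```

jog_arm([
  [0,0,-0.001,0,0,-0.05],
  [0,0,-0.001,0,0,-0.1],
  [0,0,-0.001,0,0,-0.15],
  [0,0,-0.001,0,0,-0.15],
])

```text
t: 14.9
eef_pos: [561.2, 17.9, 203.4]
eef_rot: [-2.751, -1.504, -0.007]
ft_force: [-9.4, -0.1, 30.0]
finger_gap: 0.592
grip_force: 90.8
```

jog_arm([
  [0,0,0,0,0,-0.05],
  [0,0,0,0,0,-0.1],
  [0,0,0,0,0,-0.15],
  [0,0,0,0,0,-0.15],
])

```text
t: 15.3
eef_pos: [560.8, 18.4, 203.8]
eef_rot: [-2.629, -1.705, -0.007]
ft_force: [-13.2, 2.5, 36.9]
finger_gap: 0.591
grip_force: 91.5
```

```bash
python3 - <<'E'
from h import *
go(560,16.9,204,66);s=read_state();print(s["ft_torque"].round(2),s["joint_pos"].round(2))
E
```

```text
t 15.3 pos [560.8  18.4 203.8] f [-13.2   2.5  36.9] gap 0.591 -> [-0.0017, -0.0001, -0.0002, -0.004, -0.008, -0.001]
[ 0.09  3.24 -0.08] [-0.54  0.5   0.6   2.03 -0.42  0.73 -0.1 ]
```

The side force of −13 N in x means the gear sits a little too far to +x. I ease the press and shift by about −1.5 mm in x.

jog_arm([
  [-0.0006,-0.0014,-0.0015,0,0,0],
  [-0.0006,-0.0014,-0.0015,0,0,0],
  [-0.0006,-0.0014,-0.0015,0,0,0],
])

```text
t: 15.6
eef_pos: [560.6, 18.0, 204.5]
eef_rot: [-2.633, -1.705, -0.009]
ft_force: [-5.6, -0.1, 20.0]
finger_gap: 0.591
grip_force: 89.8
```

```bash
python3 - <<'E'
from h import *
go(560,16.9,204,66);s=read_state();print(s["ft_torque"].round(2))
E
```

```text
t 15.6 pos [560.6  18.  204.5] f [-5.6 -0.1 20. ] gap 0.591 -> [-0.0013, -0.0001, 0.0005, -0.001, -0.007, -0.003]
[-0.23  1.39 -0.1 ]
```

jog_arm([
  [-0.0004,-0.0009,-0.0003,0,0,-0.04],
  [-0.0004,-0.0009,-0.0003,0,0,-0.08],
  [-0.0004,-0.0009,-0.0003,0,0,-0.12],
  [-0.0004,-0.0009,-0.0003,0,0,-0.12],
])

```text
t: 16.0
eef_pos: [559.6, 18.0, 204.6]
eef_rot: [-2.525, -1.862, -0.009]
ft_force: [-4.4, -0.6, 17.2]
finger_gap: 0.589
grip_force: 89.4
```

jog_arm([
  [0,0,0,0,0,-0.04],
  [0,0,0,0,0,-0.08],
  [0,0,0,0,0,-0.12],
  [0,0,0,0,0,-0.12],
])

```text
t: 16.4
eef_pos: [559.0, 17.9, 204.3]
eef_rot: [-2.409, -2.01, -0.007]
ft_force: [-6.2, -0.3, 15.5]
finger_gap: 0.588
grip_force: 89.2
```

jog_arm([
  [0,0,0,0,0,-0.04],
  [0,0,0,0,0,-0.08],
  [0,0,0,0,0,-0.12],
  [0,0,0,0,0,-0.12],
])

```text
t: 16.8
eef_pos: [558.7, 17.3, 203.6]
eef_rot: [-2.285, -2.151, -0.006]
ft_force: [-2.0, -2.7, 2.0]
finger_gap: 0.589
grip_force: 87.9
```

jog_arm([
  [0,0,0,0,0,-0.04],
  [0,0,0,0,0,-0.08],
  [0,0,0,0,0,-0.12],
  [0,0,0,0,0,-0.12],
])

```text
t: 17.2
eef_pos: [558.8, 17.5, 202.6]
eef_rot: [-2.153, -2.283, -0.005]
ft_force: [0.2, -3.9, -4.4]
finger_gap: 0.592
grip_force: 87.3
```

jog_arm([
  [0,0,0,0,0,-0.04],
  [0,0,0,0,0,-0.08],
  [0,0,0,0,0,-0.12],
  [0,0,0,0,0,-0.12],
])

```text
t: 17.6
eef_pos: [559.1, 16.8, 202.6]
eef_rot: [-2.015, -2.407, -0.005]
ft_force: [1.6, -6.3, -4.2]
finger_gap: 0.591
grip_force: 87.2
```

```bash
python3 - <<'E'
from h import *
go(560,16.9,204,95);s=read_state();print(s["ft_torque"].round(2),s["joint_pos"].round(2))
c=snap("g")
a=[cv2.resize(c['side']['image'][140:220,210:290,::-1],None,fx=6,fy=6,interpolation=cv2.INTER_CUBIC)]
cv2.imwrite("pics/g2.png",a[0])
E
```

```text
t 17.6 pos [559.1  16.8 202.6] f [ 1.6 -6.3 -4.2] gap 0.591 -> [-0.0, 0.0009, -0.0014, 0.001, -0.004, 0.09]
[-1.4  -0.43 -0.32] [-0.42  0.46  0.42  2.03 -0.29  0.7   0.36]
```

View pics/g2.png

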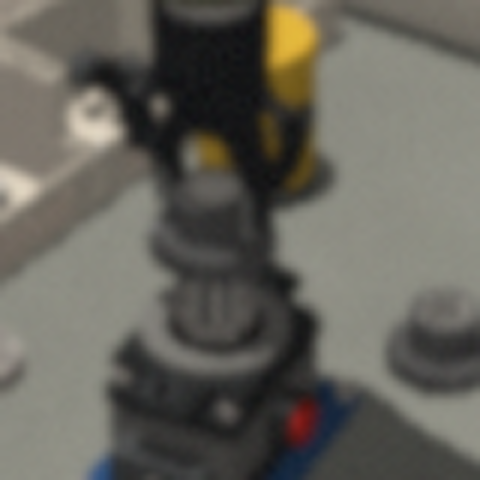

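The press force dropped and z fell about 2 mm near yaw 90, and the twist moment is now building, so the splines seem to be catching. I turn back a little and push down.

jog_arm([
  [0,0,0.001,0,0,0.05],
  [0,0,0.002,0,0,0.05],
  [0,0,0.004,0,0,0.05],
  [0,0,0.004,0,0,0.05],
])

```text
t: 18.1
eef_pos: [559.4, 16.8, 198.5]
eef_rot: [-2.074, -2.357, -0.005]
ft_force: [2.3, -7.2, -4.1]
finger_gap: 0.593
grip_force: 87.3
```

```bash
python3 - <<'E'
from h import *
go(560,16.9,204,95);s=read_state();print(s["ft_torque"].round(2))
E
```

```text
t 18.1 pos [559.4  16.8 198.5] f [ 2.3 -7.2 -4.1] gap 0.593 -> [0.0001, 0.0007, -0.0055, 0.001, -0.003, 0.04]
[-1.63 -0.71 -0.17]
```

It slides freely. I continue down.

jog_arm([
  [-0.0008,0,0.005,0,0,0.02],
  [-0.0008,0,0.01,0,0,0.02],
  [-0.0008,0,0.015,0,0,0.02],
  [-0.0008,0,0.02,0,0,0.02],
  [-0.0008,0,0.025,0,0,0.02],
  [-0.0008,0,0.03,0,0,0.02],
])

```text
t: 18.7
eef_pos: [559.4, 16.6, 168.2]
eef_rot: [-2.097, -2.337, -0.005]
ft_force: [3.1, -6.5, -2.7]
finger_gap: 0.589
grip_force: 87.5
```

```bash
python3 - <<'E'
from h import *
go(559,16.5,146,95);s=read_state();print(s["ft_torque"].round(2))
E
```

```text
t 18.7 pos [559.4  16.6 168.2] f [ 3.1 -6.5 -2.7] gap 0.589 -> [-0.0001, -0.0004, 0.0222, 0.001, -0.004, 0.021]
[-1.48 -0.66 -0.11]
```

jog_arm([
  [-0.0005,0,0.005,0,0,0.02],
  [-0.0005,0,0.01,0,0,0.02],
  [-0.0005,0,0.013,0,0,0.02],
  [-0.0005,0,0.016,0,0,0.02],
  [-0.0005,0,0.018,0,0,0.02],
  [-0.0005,0,0.018,0,0,0.02],
])

```text
t: 19.3
eef_pos: [559.2, 16.8, 150.7]
eef_rot: [-2.119, -2.315, -0.006]
ft_force: [2.1, -6.1, 3.1]
finger_gap: 0.588
grip_force: 87.9
```

jog_arm([
  [0,0,0.001,0,0,0],
  [0,0,0.002,0,0,0],
  [0,0,0.003,0,0,0],
  [0,0,0.003,0,0,0],
])

```text
t: 19.7
eef_pos: [559.1, 16.8, 148.2]
eef_rot: [-2.119, -2.315, -0.007]
ft_force: [-1.0, -4.8, 11.3]
finger_gap: 0.592
grip_force: 88.9
```

jog_arm([
  [0,0,0.001,0,0,0],
  [0,0,0.002,0,0,0],
  [0,0,0.002,0,0,0],
])

```text
t: 20.0
eef_pos: [559.2, 16.8, 147.6]
eef_rot: [-2.119, -2.315, -0.008]
ft_force: [-5.3, -3.6, 28.2]
finger_gap: 0.592
grip_force: 90.7
```

The force rose stiffly to 28 N at TCP 147.6. That is 19.6 mm above the shoulder, the same offset as when I gripped the gear on the bench (19.7 mm), so the gear is home. I verify with one look.

jog_arm([
  [0,0,0,0,0,0],
  [0,0,0,0,0,0],
  [0,0,0,0,0,0],
])

```text
t: 20.3
eef_pos: [559.2, 16.8, 147.5]
eef_rot: [-2.119, -2.315, -0.008]
ft_force: [-4.1, -4.6, 28.0]
finger_gap: 0.589
grip_force: 90.6
```

```bash
python3 - <<'E'
from h import *
np.set_printoptions(precision=1,suppress=True)
c=snap("k"); go(559.2,16.8,147.6,95)
P=cloud(c['side']); m=(np.hypot(P[...,0]-560,P[...,1]-17)<46)&(P[...,2]<149); r=np.hypot(P[...,0]-560,P[...,1]-17)
z=P[(r>30)&(r<40)][:,2]; print(np.histogram(z,bins=np.arange(110,190,4)))
P=cloud(c['top']);i=c['top']['image'].astype(int)
m=(i[...,0]>140)&(i[...,1]>110)&(i[...,2]<100)&(abs(P[...,0]-518)<110)&(abs(P[...,1]-306)<75); print("cap",m.sum(),P[m].mean(0))
cv2.imwrite("pics/k2.png",cv2.resize(c['side']['image'][140:220,200:280,::-1],None,fx=7,fy=7,interpolation=cv2.INTER_CUBIC))
E
```

```text
t 20.4 pos [559.2  16.8 147.6] f [-3.4 -3.9 28.9] gap 0.589 -> [-0.0, -0.0, -0.0, 0.002, -0.006, 0.001]
(array([ 1,  7, 16,  5,  8,  8, 11, 21, 24,  6,  1,  1,  6,  5,  4,  5,  7,
        4,  5]), array([110, 114, 118, 122, 126, 130, 134, 138, 142, 146, 150, 154, 158,
       162, 166, 170, 174, 178, 182, 186]))
cap 109 [485.  301.9  57.7]
```

View pics/k2.png

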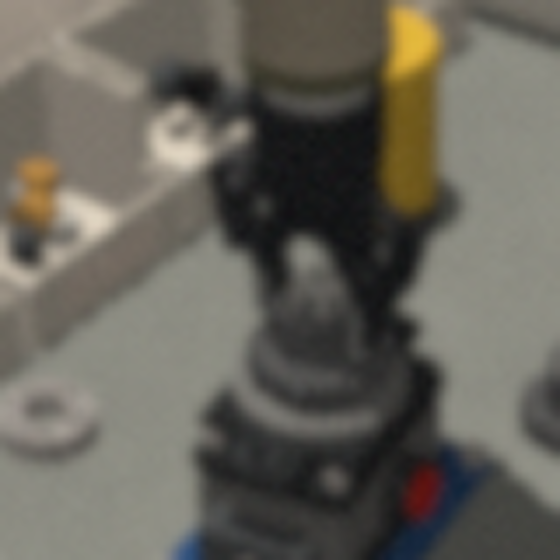

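The gear sits low on the pump at crop (330,370), with the shaft end showing above the hub at (310,255). The rim top measures about 144 mm, which is the 128 + 16 mm expected at home. The cap is still at rest in the bin.

```bash
python3 -c "
from h import *
print(hand_in())"
```

```text
the job is handed in; nothing more can be done
None
```

The job is handed in: the cap is in the bin, and the gear is meshed and held fully home on the shoulder at about 28 N; the hand-in returned no verdict.

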